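# Lift the sump cover with its lifting key

### The job

Take the T-handled lifting key out of the wooden block, put its toe down through the slot in the raised middle of the sump box's cover, give it a quarter turn so that the toe catches under the slot, and lift the cover with the key about 10 cm straight up out of the box. The program finishes while you still hold the key with the cover hanging from it, level and steady in the air; nothing is put down. Touch the cover only with the key, never tip it, and leave the tape measure, block plane and sanding block where they are.

Things in the scene. Friction and masses are not known exactly. Their poses are not given: they have to be found in the camera images.
- sump_box: Fixed low painted-steel box, 196 (x) x 166 (y) x 40 mm, on the bench, open at the top and closed by the cover. Origin: centre of its underside, z up. Inner floor 5 mm above the underside; a recess in its top, 5 mm deep, holds the cover on a ledge 35 mm above the underside, with 3 mm play all round. Small feet stick out 15 mm at the long sides.
- cover: Loose aluminium cover, about 0.45 kg, in sump_box's recess. Flange 178 (x) x 148 (y) x 5 mm; a hollow 70 x 70 mm housing, open below, rises in its middle to 30 mm above the flange's underside. The housing's roof is 6 mm thick; a through slot at its centre is 37 mm long (x) and 15 mm wide (y). Origin: centre of the flange's underside, z up. Hung by the middle of the roof it hangs level.
- slot (a point): Centre of the slot at the top face of the cover's housing, 30 mm above the cover's origin; axes as the cover's: x along the slot. Cover in place: 54 mm free from the roof's underside down to the box's floor.
- key_block: Fixed light wooden block 90 (x) x 60 (y) x 55 mm, with a slot from above 34 (x) x 14 (y) mm and 45 mm deep, in which the key stands upright. Origin: centre of its underside.
- key: Loose steel lifting key, 114 mm tall, about 0.2 kg, upright in key_block. Origin: centre of its underside (10 mm above the bench in the block); z up the stem. Toe at the foot: 30 mm long (x), 10 mm wide (y), 8 mm thick; round stem, 9 mm diameter; handle bar at the top, 64 mm long (x, parallel to the toe), 14 mm wide (y), 16 mm high, its underside 98 mm above the origin.
- key_handle (a point): Centre of the key's handle bar, 106 mm above the key's origin; axes as the key's: x along the bar.
- key_toe (a point): Centre of the toe's top face (the face that carries the cover), 8 mm above the key's origin; axes as the key's: x along the toe.
- tape_measure: Loose bystander: yellow tape measure, 37 x 94 x 69 mm, right of the work. Origin: centre of its underside.
- block_plane: Loose bystander: metal block plane, 47 x 164 x 51 mm, right of the work. Origin: centre of its underside.
- sanding_block: Loose bystander: reddish sanding block, 64 x 112 x 24 mm, left of the work. Origin: centre of its underside.
Not all that is in view belongs to the job. There is more than one size of the key; the job needs the smallest.

How it is judged (in metres and radians):
On the way, in this order (a step that is already met when the one before it is completed fails the run):
1. the key's toe is down through the slot, below the roof of the cover's housing, with the cover still lying in the box (x of key_toe in the frame of cover between -0.013 and 0.013 m and y of key_toe in the frame of cover between -0.013 and 0.013 m and z of key_toe in the frame of cover between -0.035 and 0.026 m and z of key_toe in the frame of cover below 0.0235 m and angle between the x axis of key and the x axis of cover, either way round below 0.5 rad and z of cover in the frame of sump_box below 0.045 m), for 0.1 s.
2. the key is turned across the slot, with its toe under the roof and the cover still lying in the box (x of key_toe in the frame of cover between -0.013 and 0.013 m and y of key_toe in the frame of cover between -0.013 and 0.013 m and z of key_toe in the frame of cover between -0.035 and 0.026 m and z of key_toe in the frame of cover below 0.0245 m and angle between the x axis of key and the x axis of cover, either way round above 1.1 rad and z of cover in the frame of sump_box below 0.045 m), for 0.1 s.
At the end, for the whole second after the job is handed in: Through the last second the cover hangs only from the key (turned over 57 deg) held in the gripper: over 70 mm above its seat, within 60 mm of straight above the box, tilted under 0.12 rad, slower than 0.03 m/s and 0.2 rad/s, not touched by box or robot; bystanders moved under 20 mm (x of key_toe in the frame of cover between -0.013 and 0.013 m and y of key_toe in the frame of cover between -0.013 and 0.013 m and z of key_toe in the frame of cover between -0.035 and 0.026 m and z of cover in the frame of sump_box above 0.105 m and angle between cover's own z axis and vertical below 0.12 rad and linear speed of cover below 0.03 m/s and angular speed of cover below 0.2 rad/s and contact force between key and cover above 1.5 N and contact force between cover and sump_box below 0.1 N and contact force between cover and the arm below 0.1 N and contact force between cover and the fingers below 0.1 N and contact force between the fingers and key above 1 N and angle between the x axis of key and the x axis of cover, either way round above 1 rad and horizontal distance between cover and sump_box below 0.06 m and distance of each of tape_measure, block_plane, sanding_block from where it was at the start of the episode below 0.02 m); the arm keeps its last pose, push and grip.
It fails at once if the gripper or arm presses on the cover itself (contact force between any of the fingers, the arm and cover above 1 N).
It fails at once if the cover is tipped (more than 0.35 rad) (angle between cover's own z axis and vertical above 0.35 rad).
It fails at once if a bystander is shoved (more than 20 mm) (distance of any of tape_measure, block_plane, sanding_block from where it was at the start of the episode above 0.02 m).
It also fails if it takes over 51 s, if anything falls off the work surface, if the arm or the gripper's body presses on something with over 40 N, if the wrist force passes 120 N, or if a joint passes its speed limit or range.

### The arm

A 7-joint arm with a two-finger parallel gripper is mounted at the origin on a cart in front of the work surface, level with it; the furniture and walls round the work are solid. World frame = base frame: x ahead of the robot, y to its left, z up, the work surface at z = 0. Lengths are in mm, angles in rad, forces in N, time in s.
With the tool pointing down it reaches from about 425 to 950 mm from the base axis. Payload 4.7 kg.
Tool frame: the origin (TCP) lies midway between the tips of the shut fingers; the grasp point (between the pads) lies 19 mm behind it (grip_point_offset is the distance from the TCP to the grasp point, in mm); z points along the fingers, y is the line along which they close (so a half turn about z gives the same grasp; the last joint's range is limited). The gripper opens to 87 mm and grips with 3 to 60 N. Pads are 19 mm wide; open, the fingers measure 117 mm over their backs; the gripper's body (75 mm by 190 mm) begins 51 mm behind the grasp point.
Start: joints at [1.25, 0.469, -0.049, 1.532, 0.024, 1.141, -0.082], TCP at [194.229, -646.471, 222.573] pointing down, gripper open.
Joint ranges: [-2.59, 2.59], [-0.33, 1.99], [-1.39, 1.29], [0.1, 2.45], [-1.04, 4.18], [0.21, 1.99], [-2.66, 2.66]. Speed limits (rad/s): [2.57, 2.57, 3.14, 3.14, 3.14, 3.14, 3.14].

### API

Orientations are given as a rotation vector (axis times angle).
In Python, from cell import goto, movel, goto_joints, command_gripper, dwell, solve_ik, capture, MotionError, job_done, trace, spot_point, read_time_s, read_joints, read_dq, read_effort, read_ee_pos, read_orientation, read_ft_force, read_ft_torque, read_grip_width, read_finger_force, grip_point_offset gives the robot as it stands. Calls block until the motion is done:
- goto(position, orientation): joint-space move of the TCP to a pose.
- movel(position, attitude=None, feed=150): straight line of the TCP; attitude=None keeps the orientation; feed is the mean speed in mm/s.
- goto_joints(angles): joint-space move.
- command_gripper(opening, grip_force=None): finger opening in mm; grip_force is the grip in N (None keeps the last); returns when the fingers have stopped.
- dwell(seconds).
- solve_ik(position, orientation): joint angles nearest the present ones, or None.
- capture(name): name is "side" or "top" or "wrist"; returns a dict with "image" (480x640x3 uint8, red, green, blue), "intrinsics" (3x3 intrinsics, pixels), "pose" (4x4, takes a point from camera to world coordinates). Camera axes: x right, y down, z forward; pixel columns grow to the right and rows downward; lengths in mm; the calibration is good to about 2 mm. A picture is of the moment at which its call begins. There is no depth.
A pose or a line that the arm cannot do raises MotionError and nothing moves.
- job_done(): hands the job in; it is judged then, once.
Trained networks look in a picture, given as the dict that the camera call returned (one of the last four; its "shot" number tells which), for a name from the list of things; names that differ only in an ending like _2 or _b are one class to them, and where a whole thing is asked for, a point or a joint stands for the part that bears it (a point fixed in the world has none). Each returns a list of dicts, best first, with "p" (0 to 1); they miss things now and then, are a little off and sometimes report something else, mostly with a low value. They report only what shows in the picture. A call takes as long as a camera call. They do not tell look-alikes from the thing itself.
- trace(thing, picture): "mask" (480x640 bool, what is visible of it) and "at" ([column, row] as shares, 0 to 1, of the picture: columns of its width, rows of its height, amid what is visible of it).
- spot_point(thing, picture): "at" ([column, row] as shares, 0 to 1, of the picture: columns of its width, rows of its height: a listed point, or the origin of a listed thing).
Readings, each from a call of its own:
- read_time_s(): time.
- read_joints(): joint angles.
- read_dq(): joint speeds.
- read_effort(): joint torques, N m.
- read_ee_pos(): TCP position.
- read_orientation(): TCP orientation.
- read_ft_force(): force on the tool from outside, world axes, zero at the start.
- read_ft_torque(): the same for the moment, N m.
- read_grip_width(): finger opening in mm.
- read_finger_force(): force on a finger pad.
Only numpy, scipy, OpenCV 4.12 (cv2) and the standard library are available. Lean on these libraries where they do the work, as an engineer would, in place of code of your own. Each camera call takes 0.05 s, during which the arm holds its last target. There are 200 camera calls.

## Working session

There is one attempt and no reset: what is moved stays moved. The work goes in short steps, each a Python script; the robot and the scene stay as the last script left them, time stands still between calls to the robot, and variables do not carry over. Pictures are saved under pics/ and viewed, at most 10 in all, crops included, and the job is handed in when it is done.

```bash
mkdir -p pics; ls; cat > h.py <<'E'
from cell import *
import numpy as np, cv2
def save(c,n): cv2.imwrite(f'pics/{n}.png',c['image'][:,:,::-1])
def px(at): return np.array([at[0]*640,at[1]*480])
def ray(c,p,z):
    "world point at height z seen at pixel p"
    T=np.array(c['pose']);d=T[:3,:3]@np.linalg.inv(c['intrinsics'])@np.array([p[0],p[1],1.])
    return T[:3,3]+d*(z-T[2,3])/d[2]
def proj(c,X):
    T=np.array(c['pose']);q=np.array(c['intrinsics'])@(T[:3,:3].T@(np.array(X)-T[:3,3]));return q[:2]/q[2]
E
python3 - <<'E'
from h import *
print(read_orientation(),grip_point_offset if not callable(grip_point_offset) else grip_point_offset(),read_time_s())
S={}
for n in('top','side'):
    c=capture(n);save(c,n+'0');print(n,np.round(np.array(c['pose']),3).tolist())
    for t,z in(('key_handle',116),('slot',65),('key_block',0),('sump_box',0),('tape_measure',0),('block_plane',0),('sanding_block',0)):
        for r in spot_point(t,c)[:4]: print(n,t,round(r['p'],2),px(r['at']).round(),ray(c,px(r['at']),z).round(1))
E
```

```text
pics
[-3.10634046e+00 -4.56457033e-01  6.10926975e-04] 18.700000000000003 0.0
top [[-0.017, -0.994, 0.111, 357.549], [-0.999, 0.013, -0.039, 50.673], [0.038, -0.112, -0.993, 1718.924], [0.0, 0.0, 0.0, 1.0]]
top key_handle 0.87 [215. 222.] [598.4 313.2 116. ]
top key_handle 0.77 [288. 272.] [442.1  92.4 116. ]
top key_handle 0.52 [254. 233.] [562.3 193.7 116. ]
top slot 0.71 [392. 247.] [ 518.1 -237.8   65. ]
top slot 0.35 [260. 239.] [551.3 181.5  65. ]
top key_block 0.74 [261. 239.] [557.2 181.8   0. ]
top sump_box 0.68 [383. 247.] [ 524.8 -222.     0. ]
top sump_box 0.36 [261. 241.] [552.2 183.5   0. ]
top tape_measure 0.5 [451. 269.] [ 449.2 -444.2    0. ]
top tape_measure 0.18 [382. 250.] [ 515.6 -217.1    0. ]
top block_plane 0.49 [447. 221.] [ 611.1 -440.     0. ]
top sanding_block 0.96 [178. 235.] [573.8 451.6   0. ]
side [[-0.977, -0.095, 0.189, 334.933], [-0.211, 0.385, -0.898, 969.86], [0.012, -0.918, -0.397, 541.283], [0.0, 0.0, 0.0, 1.0]]
side key_handle 0.81 [290. 275.] [541.3 192.9 116. ]
side key_handle 0.65 [252. 284.] [602.1 244.8 116. ]
side slot 0.81 [337. 225.] [ 514.  -226.6   65. ]
side key_block 0.47 [339. 225.] [ 529.6 -389.     0. ]
side sump_box 0.95 [340. 246.] [ 502.4 -226.7    0. ]
side sump_box 0.35 [368. 221.] [ 443.9 -451.2    0. ]
side tape_measure 0.96 [367. 220.] [ 447.3 -453.1    0. ]
side block_plane 0.66 [321. 217.] [ 601.  -448.7    0. ]
side sanding_block 0.69 [231. 414.] [568.5 455.3   0. ]
```

```bash
python3 - <<'E'
import cv2,numpy as np
a=cv2.imread('pics/top0.png')[170:330,140:480];b=cv2.imread('pics/side0.png')[180:440,180:440]
cv2.imwrite('pics/a.png',cv2.resize(a,None,fx=2.35,fy=2.35,interpolation=2));cv2.imwrite('pics/b.png',cv2.resize(b,None,fx=2.3,fy=2.3,interpolation=2))
E
```

```text
(no output)
```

View pics/a.png

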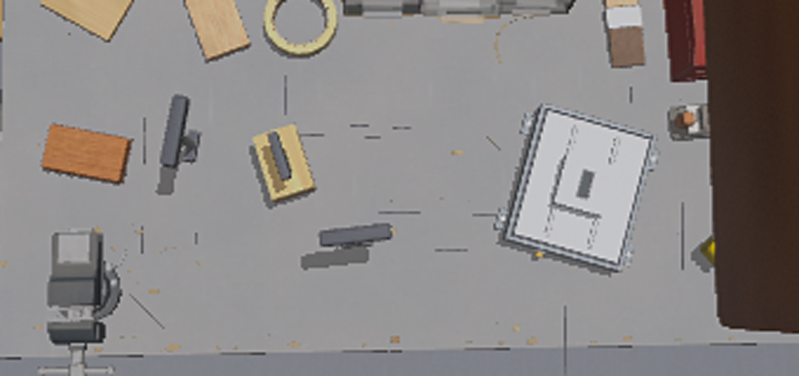

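View pics/b.png

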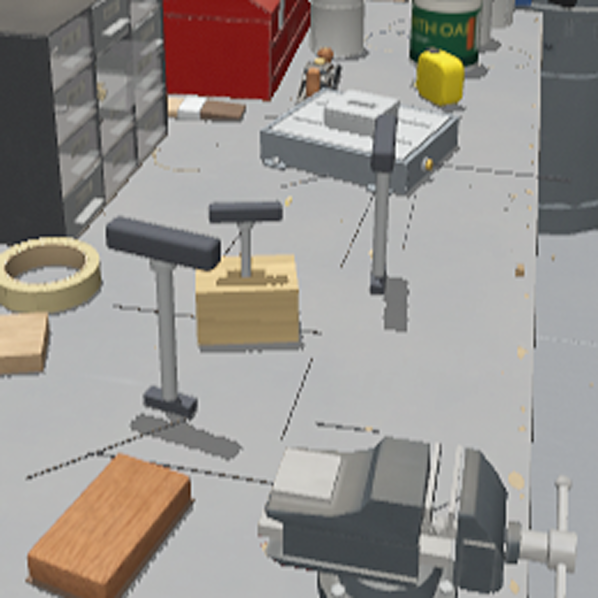

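The top crop shows the block with the small key at crop (280,158), bar yaw about +0.35. It also shows the cover with its slot at (586,184), yaw about -0.4, and two larger decoy keys at (175,130) and (355,235). Something brown overhangs at the right. I'll check the full side view before moving.

View pics/side0.png

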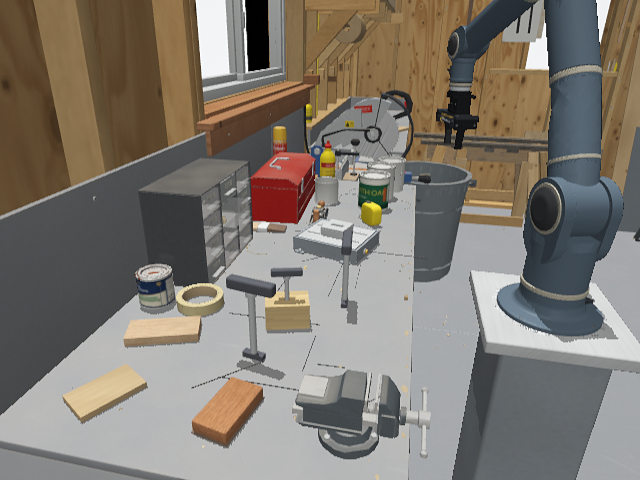

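View pics/top0.png

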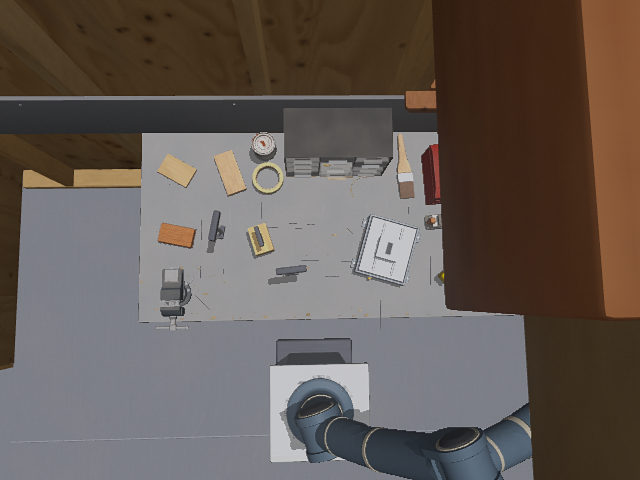

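```bash
cat >> h.py <<'E'
from scipy.spatial.transform import Rotation as R
def down(yaw): return (R.from_euler('z',yaw)*R.from_euler('x',np.pi)).as_rotvec()
E
python3 - <<'E'
from h import *
for nm,p,ys in(('blk',[552,190,330],[.36,.36-np.pi]),('blkdn',[552,190,97],[.36,.36-np.pi]),('box',[517,-230,250],[-.4,-.4+np.pi/2,-.4-np.pi/2,-.4+np.pi,]),('boxdn',[517,-230,125],[-.4,-.4+np.pi/2,-.4-np.pi/2,-.4+np.pi])):
    for y in ys:
        q=solve_ik(p,down(y)); print(nm,round(y,2),None if q is None else np.round(q,2))
E
```

```text
blk 0.36 [ 0.36  0.42 -1.05  1.57  0.37  1.37 -1.94]
blk -2.78 [ 0.42  0.47 -1.17  1.57  0.44  1.4   1.14]
blkdn 0.36 [ 0.13  0.57 -0.72  1.84  0.47  0.91 -2.02]
blkdn -2.78 [ 0.3   0.68 -0.99  1.84  0.67  1.01  0.95]
box -0.4 [ 0.49  0.28 -0.18  1.76  0.05  1.12 -1.68]
box 1.17 [ 0.72  0.31 -0.47  1.74  0.15  1.13 -0.2 ]
box -1.97 [ 1.19  0.51 -1.17  1.72  0.5   1.25  2.64]
box 2.74 [ 0.89  0.35 -0.7   1.73  0.24  1.15  1.29]
boxdn -0.4 [ 0.45  0.4  -0.13  1.89  0.07  0.85 -1.69]
boxdn 1.17 [ 0.7   0.44 -0.45  1.88  0.24  0.88 -0.28]
boxdn -1.97 [-0.43  0.64  1.11  1.94 -0.69  1.01 -2.54]
boxdn 2.74 [ 0.85  0.48 -0.67  1.87  0.37  0.92  1.18]
```

Nothing in the side and top views obstructs the corridor above 300 mm: cabinet at the far side, vise at the left, brown beam overhead at the right. I'll swing over the box first and look from there on the way to the block.

```bash
python3 - <<'E'
from h import *
movel([194,-646,330],feed=250)
goto([490,-220,330],down(-.4))
print(np.round(read_joints(),2),read_time_s())
c=capture('wrist');save(c,'wbox');print(np.round(c['pose'],3).tolist())
for t,z in(('slot',65),('cover',35),('sump_box',0)):
    for r in spot_point(t,c)[:2]: print(t,round(r['p'],2),px(r['at']).round(1),ray(c,px(r['at']),z).round(1))
np.save('wbox.npy',c,allow_pickle=True)
q=solve_ik([552,190,330],down(.36));print(None if q is None else np.round(q,2))
E
```

```text
[ 0.59  0.18 -0.28  1.7   0.05  1.27 -1.68] 3.2583
[[-0.391, -0.889, -0.24, 554.002], [-0.921, 0.377, 0.101, -248.656], [0.0, 0.26, -0.966, 492.382], [0.0, 0.0, 0.0, 1.0]]
slot 0.96 [315.  176.3] [ 514.  -226.5   65. ]
cover 0.62 [319.3 174.2] [ 511.5 -231.    35. ]
sump_box 0.56 [316.2 170. ] [ 515. -228.    0.]
[ 0.12  0.32 -0.68  1.58  0.2   1.32 -1.8 ]
```

View pics/wbox.png

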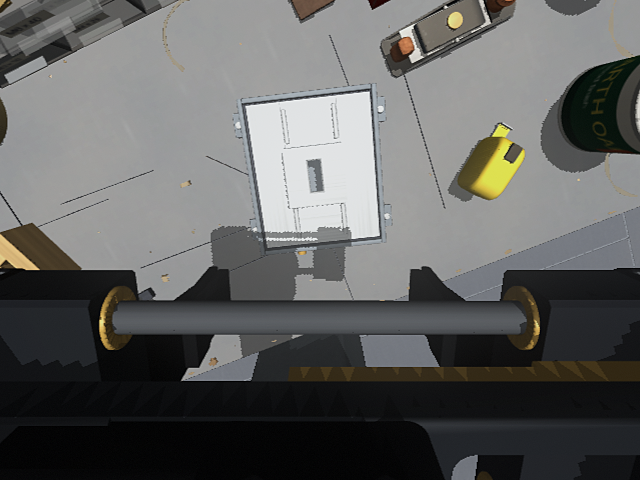

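The slot is at pixel (316,176), dark and nearly vertical, and the cover outline spans roughly (243,98)-(385,248). Next I'll get its yaw by code, then move above the block.

```bash
cat >> h.py <<'E'
def rect(c,mask,z):
    "min-area rectangle of a mask's largest blob, on plane z: centre, (long,short), yaw of long side"
    cs,_=cv2.findContours(mask.astype(np.uint8),0,1);k=max(cs,key=cv2.contourArea)[:,0]
    P=np.array([ray(c,p,z)[:2] for p in k],np.float32)
    b=cv2.boxPoints(cv2.minAreaRect(P));e=[b[1]-b[0],b[2]-b[1]];e.sort(key=np.linalg.norm)
    y=np.arctan2(e[1][1],e[1][0]);y=(y+np.pi/2)%np.pi-np.pi/2
    return b.mean(0).round(1),[round(float(np.linalg.norm(v)),1) for v in e[::-1]],round(float(y),3)
E
python3 - <<'E'
from h import *
c=np.load('wbox.npy',allow_pickle=True).item()
g=c['image'].mean(2);m=np.zeros((480,640),bool);m[150:202,300:332]=g[150:202,300:332]<150
print('slot',rect(c,m,65))
for t,z in(('cover',40),('sump_box',40)):
    r=trace(t,c);
    if r: print(t,r[0]['p'],rect(c,r[0]['mask'],z))
goto([520,185,330],down(.36));print(np.round(read_joints(),2),read_time_s())
c=capture('wrist');save(c,'wkey');np.save('wkey.npy',c,allow_pickle=True)
for t,z in(('key_handle',116),('key_block',0)):
    for r in spot_point(t,c)[:3]: print(t,round(r['p'],2),px(r['at']).round(1),ray(c,px(r['at']),z).round(1))
for t,z in(('key_handle',124),('key_block',55)):
    for r in trace(t,c)[:3]: print(t,round(r['p'],2),px(r['at']).round(),rect(c,r['mask'],z))
E
```

```text
slot (array([ 515. , -227.1], dtype=float32), [38.0, 16.0], -0.262)
cover 0.68 (array([ 514.6, -227.7], dtype=float32), [178.9, 149.0], -0.291)
sump_box 0.83 (array([ 511.9, -226.2], dtype=float32), [200.1, 182.2], -0.292)
[ 0.15  0.26 -0.7   1.65  0.17  1.3  -1.79] 5.0583
key_handle 0.85 [385.2 308.5] [434.3  69.9 116. ]
key_handle 0.65 [330.7 174.6] [554.8 182.9 116. ]
key_handle 0.57 [204.8  99.7] [579.8 324.9 116. ]
key_block 0.86 [330.8 165.4] [556.6 179.4   0. ]
key_handle 0.8 [334. 176.] (array([552.6, 182.2], dtype=float32), [62.7, 14.0], 0.298)
key_handle 0.8 [368. 283.] (array([463.4, 107.1], dtype=float32), [51.7, 51.3], 0.356)
key_handle 0.55 [610. 253.] (array([ 587.7, -118.6], dtype=float32), [83.8, 53.6], -1.215)
key_block 0.7 [325. 167.] (array([552.8, 182. ], dtype=float32), [89.7, 60.0], 0.3)
```

View pics/wkey.png

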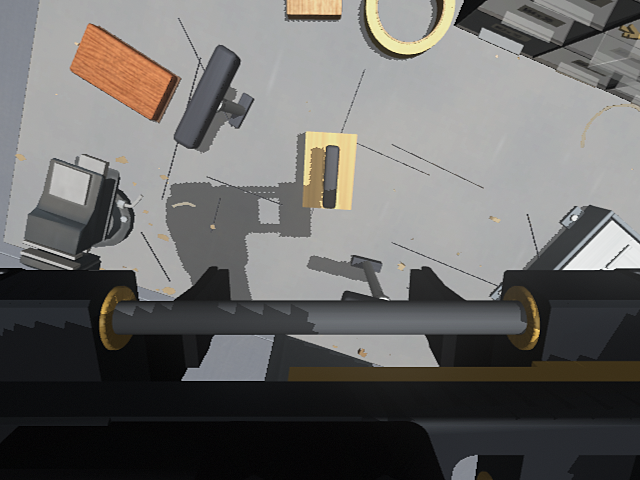

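The wrist view shows the small key at (331,176) in the block at (330,170), with fit sizes 62.7x14 and 90x60, which match. The decoys are at (210,95) and (370,280). I'll triangulate the decoys to check gripper clearance.

```bash
python3 - <<'E'
from h import *
w=np.load('wkey.npy',allow_pickle=True).item();t=capture('top');s=capture('side')
def tri(obs):
    A=np.zeros((3,3));b=np.zeros(3)
    for c,p in obs:
        T=np.array(c['pose']);d=ray(c,p,0)-T[:3,3];d/=np.linalg.norm(d);M=np.eye(3)-np.outer(d,d);A+=M;b+=M@T[:3,3]
    return np.linalg.solve(A,b).round(1)
# handle centres: A
print('A',tri([(w,(210,97)),(s,(251,286)),(t,(215,226))]), 'ends',tri([(w,(232,50)),(t,(216,212))]),tri([(w,(186,142)),(t,(212,239))]))
print('B',tri([(s,(347,240)),(t,(291,270))]))
print('key',tri([(w,(331,176)),(s,(287,272))]))
E
```

```text
A [582.1 309.4 149.4] ends [630.1 310.9 120.7] [540.7 315.  165.3]
B [444.9  81.7 154.9]
key [551.8 181.4 115.4]
```

```bash
python3 - <<'E'
from h import *
command_gripper(50,50)
goto([552.7,182.1,200],down(.299))
movel([552.7,182.1,99],feed=80)
print(read_ft_force().round(1) if hasattr(read_ft_force(),'round') else read_ft_force())
command_gripper(5,50);dwell(.2)
print('w',read_grip_width(),read_finger_force(),read_ee_pos(),read_ft_force())
movel([552.7,182.1,165],feed=60);movel([552.7,182.1,275],feed=150)
print('w',read_grip_width(),read_ft_force(),read_time_s())
goto([514.7,-227.4,275],down(-.291))
movel([514.7,-227.4,180],feed=120);dwell(.3)
print('w',read_grip_width(),read_ee_pos(),read_ft_force(),read_ft_torque(),np.round(read_joints(),2),read_time_s())
c=capture('wrist');save(c,'wins');np.save('wins.npy',c,allow_pickle=True)
for t,z in(('slot',65),('key_toe',99),('key_handle',197)):
    for r in spot_point(t,c)[:2]: print(t,round(r['p'],2),px(r['at']).round(1),ray(c,px(r['at']),z).round(1))
E
```

```text
[ 0.6 -0.1  0.5]
w 13.358586079857412 49.99977685511112 [552.7402399  182.11973657  99.04001683] [-0.18402573 -0.10214071  0.80875182]
w 13.352897593697035 [-0.19013508  0.02127518 -2.44036936] 11.3583
w 13.946971848677 [ 514.9589138  -227.52308843  180.53155939] [ 0.03523144 -0.17803871 -2.06362534] [0.03913405 0.02265457 0.00478948] [ 0.72  0.37 -0.48  1.83  0.2   0.99 -1.71] 14.125
slot 0.71 [317.2 226.6] [ 516.1 -226.5   65. ]
key_toe 0.89 [320.1 240.3] [ 514.  -228.2   99. ]
key_toe 0.65 [ 54.6 359.7] [480.7  -3.6  99. ]
key_handle 0.57 [320.5 298.9] [ 515.3 -228.5  197. ]
```

View pics/wins.png

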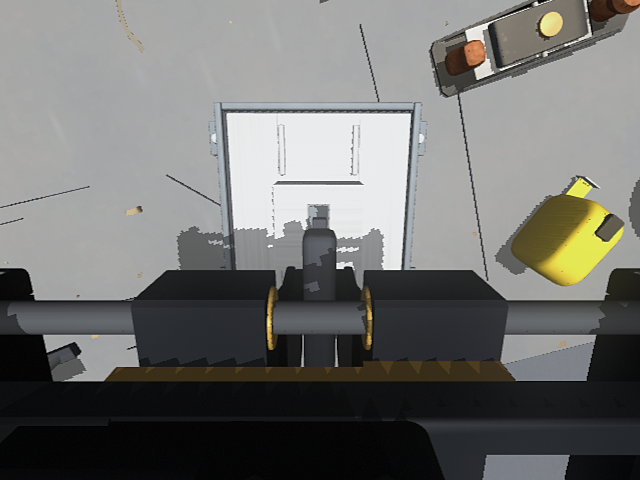

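The key is held, toe just above the slot at (319,225), looking about 1–2 px off to the right. I'll go closer and check a zoomed crop.

```bash
python3 - <<'E'
from h import *
movel([515,-227.4,158],feed=60);dwell(.2)
c=capture('wrist');np.save('wins2.npy',c,allow_pickle=True)
print(read_ee_pos(),read_ft_force(),R.from_rotvec(read_orientation()).as_matrix().round(3).tolist())
im=c['image'][170:290,240:400,::-1].copy()
cv2.imwrite('pics/wins2.png',cv2.resize(im,None,fx=5,fy=5,interpolation=0))
# predicted outlines: slot (cover est.) and toe (nominal)
def rc(x,y,yaw,l,w,z): return [proj(c,[x+np.cos(yaw)*a-np.sin(yaw)*b,y+np.sin(yaw)*a+np.cos(yaw)*b,z]).round(1).tolist() for a,b in((l,w),(l,-w),(-l,-w),(-l,w))]
print('slot',rc(514.7,-227.4,-.291,18.5,7.5,65));p=read_ee_pos();print('toe',rc(p[0],p[1],-.291,15,5,77))
E
```

```text
[ 515.26041054 -227.42023164  158.33839347] [ 0.0114523  -0.2887599  -1.63794154] [[0.958, -0.287, 0.001], [-0.287, -0.958, -0.0], [0.001, 0.0, -1.0]]
slot [[308.7, 211.0], [329.4, 211.0], [329.0, 259.4], [309.0, 259.4]]
toe [[311.6, 218.6], [326.0, 218.6], [325.8, 259.6], [311.8, 259.6]]
```

View pics/wins2.png

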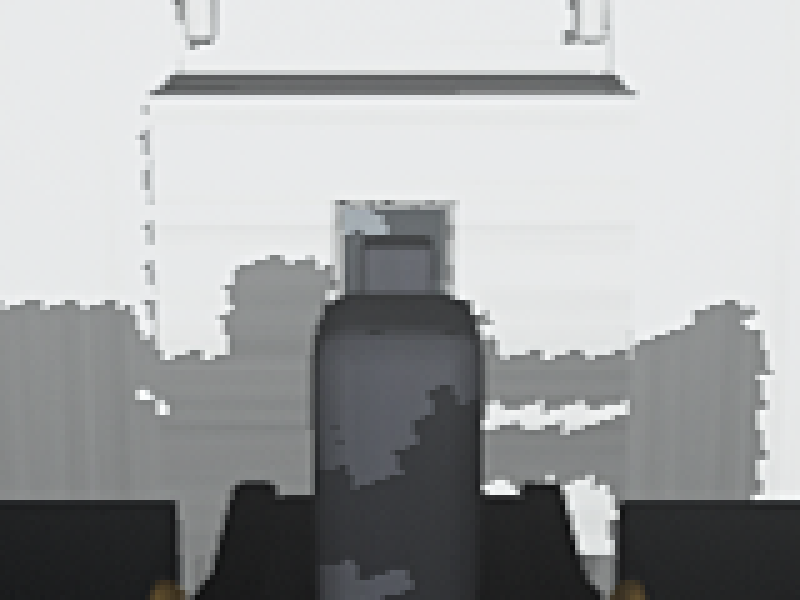

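The toe (cols 312–328, centre 320) sits within the slot (cols about 308–331, centre 319.3). The far edges match the prediction (217 vs 210). Descending with force checks, then turning.

```bash
python3 - <<'E'
from h import *
ok=True
for z in (153,149,145,140,133,126):
    movel([514.9,-227.5,z],feed=40);f=read_ft_force();print(z,np.round(f,1),round(read_ee_pos()[2],1),round(read_grip_width(),2))
    if f[2]>6 or np.hypot(f[0],f[1])>8: ok=False;break
if ok:
    dwell(.4)
    c=capture('wrist');print([(round(r['p'],2),ray(c,px(r['at']),205-10).round(1)) for r in spot_point('key_handle',c)[:2]])
    p=[514.7,-227.4,126];f0=np.array(read_ft_force())
    for a in np.linspace(0,np.pi/2,5)[1:]:
        movel(p,down(-.291+a),feed=60);print(round(a,2),np.round(read_ft_force(),1),np.round(read_ft_torque(),2))
    print(read_ee_pos(),np.round(read_joints(),2),read_time_s(),read_grip_width())
    dwell(.3);c=capture('side');save(c,'side1')
    im=c['image'][130:280,250:450,::-1];cv2.imwrite('pics/s1.png',cv2.resize(im,None,fx=4,fy=4,interpolation=2))
E
```

```text
153 [ 0.2 -0.2 -1.6] 152.6 13.6
149 [-0.6 -0.2 -2. ] 148.6 13.4
145 [ 0.6 -0.4 -1.7] 144.7 13.14
140 [-0.2  0.3 -2.1] 139.6 13.58
133 [-0.1 -0.2 -2.6] 132.6 13.87
126 [-0.6  1.1 -2. ] 125.6 13.3
[(0.7, array([ 539. , -235.4,  195. ]))]
0.39 [ 0.3  0.3 -1.8] [ 0.01  0.03 -0.05]
0.79 [ 1.4 -0.7 -2.1] [ 0.01 -0.01  0.  ]
1.18 [ 0.4 -0.7 -1.8] [-0.02 -0.04  0.  ]
1.57 [ 0.4  0.7 -1.9] [ 0.   -0.1   0.01]
[ 514.71898296 -227.49949543  126.01529749] [ 0.96  0.53 -0.83  1.87  0.47  0.95 -0.38] 19.4583 13.246637020964863
```

No resistance, and the turn was free. Lifting now, checking load and then the view.

```bash
python3 - <<'E'
from h import *
for z,v in((138,40),(143,10),(155,25),(195,40),(238,40)):
    movel([514.7,-227.4,z],feed=v);print(z,np.round(read_ft_force(),1),np.round(read_ft_torque(),2),round(read_grip_width(),2))
dwell(1);print(read_ee_pos(),read_ft_force(),read_time_s())
c=capture('side');save(c,'side2')
im=c['image'][110:260,250:450,::-1];cv2.imwrite('pics/s2.png',cv2.resize(im,None,fx=4,fy=4,interpolation=2))
E
```

```text
138 [-0.1 -0.1 -2.1] [-0.03 -0.05  0.02] 13.7
143 [ 0.6  0.6 -6.2] [-0.09 -0.08 -0.01] 13.81
155 [ 0.6 -0.8 -7.2] [-0.05 -0.03 -0.01] 13.41
195 [ 0.1 -0.  -7.6] [-0.06 -0.15  0.01] 13.02
238 [ 0.1 -0.5 -6.9] [-0.02 -0.07  0.01] 13.12
[ 514.69886493 -227.39784973  237.98711431] [-0.36612213 -0.08358794 -8.26901537] 24.9167
```

View pics/s2.png

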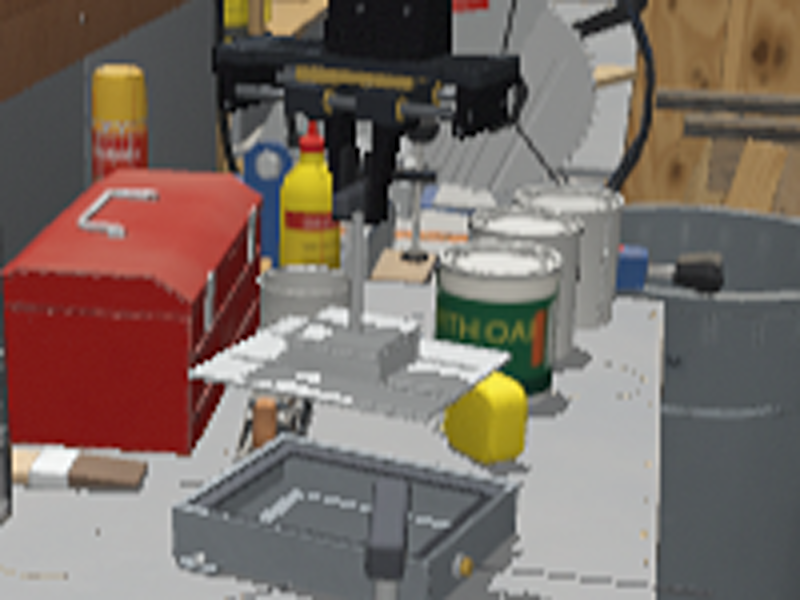

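The cover, at crop (350,365), hangs level from the key above the open box, and the load is steady at about 6 N more than the key alone. Handing in.

```bash
python3 -c "
from cell import *
dwell(1);print(job_done())"
```

```text
the job is handed in; nothing more can be done
None
```

I handed the job in with the cover hanging level and steady from the turned key, about 10 cm above its seat, at about 26 s of the 51 s limit; the judge's verdict was not shown.

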